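# Sweep the clothes pegs into the peg box

### The arm

A 6-joint arm with a two-finger parallel gripper is mounted at the origin on the work surface; the furniture and walls round the work are solid. World frame = base frame: x ahead of the robot, y to its left, z up, the work surface at z = 0. Lengths are in m, angles in degrees, forces in N, time in s.
With the tool pointing down it reaches from about 0.35 to 0.875 m from the base axis. Payload 4.2 kg.
Tool frame: the origin (TCP) lies on the centre line of the jaws, within the pads' length; the fingertips stand tip_reach ahead of it and the grasp point (between the pads) is the TCP (tip_reach is the distance from the TCP to the fingertips, in m); z points along the fingers, y is the line along which they close (so a half turn about z gives the same grasp; the last joint's range is limited). The gripper opens to 87 mm and grips with 3 to 60 N. Pads are 19 mm wide; open, the fingers measure 117 mm over their backs; the gripper's body (75 mm by 190 mm) begins 51 mm behind the grasp point.
Start: joints at [87.582, 22.042, 0.453, 0, -68.411, -14.817], TCP at [0.185, 0.597, 0.242] pointing down, gripper open.
Joint ranges: [-179.83, 179.83], [-69.29, 118.12], [-61.27, 80.66], [-181.25, 117.63], [-171.15, -9.14], [-177.46, 177.46]. Speed limits (degrees/s): [159.86, 159.86, 180, 180, 180, 180].

### API

Orientations are given as a 3x3 rotation matrix whose columns are the frame's x, y, z axes.
In Python, from station import sense, capture, finish_job, tip_reach gives the robot as it stands.
- The arm moves only by the tool arm_command, never from a script. Its argument "deltas" is a list of rows, each a list of 7 numbers: the turn, a rotation vector about the tool's x, y, z in rad, then the shift along the tool's x, y, z in cm, then the closure, from -1 (fully open) to 1 (shut), so that 0 is half open. In form: [[rx, ry, rz, dx, dy, dz, hand], ...]. A call has 1 to 8 rows; each row is the pose to reach, as a shift and turn from the pose commanded when the call began, along the tool's axes at that moment; what a row does not reach only later rows make up. A row lasts 1/12 s, in which the tool goes at most 41.7 mm and 7.16 degrees, less where a joint would pass 70% of its speed; a pose out of reach is approached as far as the arm can. A call with a gripper value outside its range is refused whole. The fingers move at their own pace and stop on an object; the grip force is fixed at half the most. Time passes only in rows, so rows that repeat a pose let the fingers close. It gives the time, the measured TCP pose, the force, the opening and the grip force at its end, in the units of the state.
- sense(): the state, without advancing time (a new reading comes with each control period).
- capture(name): name is "side" or "top" or "wrist"; returns a dict with "pixels" (384x512x3 uint8, blue, green, red), "fovy" (degrees; the focal length in pixels is half the picture's height over the tangent of half this angle, whatever the lens; pixels are square), "cx", "cy" (the principal point, pixels), "rvec" (rotation vector, rad) and "tvec" (3), from world to camera coordinates, as OpenCV has them. Camera axes: x right, y down, z forward; pixel columns grow to the right and rows downward; lengths in m; the calibration is good to about 2 mm. The wrist camera is an equidistant fisheye: a pixel r from the principal point sees the ray r / f radians off the axis. A picture is of the moment at which its call begins. There is no depth.
- finish_job(): hands the job in; it is judged then, once.
The state is a dict: "time_s": time; "joints": joint angles; "joint_velocities": joint speeds; "effort": joint torques, N m; "tcp_pos": TCP position; "ee_rot": TCP orientation; "wrist_force": force on the tool from outside, world axes, zero at the start; "moment": the same for the moment, N m; "gripper_width": opening from 0.0 (shut) to 1.0 (fully open); "gripper_force": force on a finger pad.
Only numpy, scipy, OpenCV 4.12 (cv2) and the standard library are available. Lean on these libraries where they do the work, as an engineer would, in place of code of your own. Each camera call takes 0.05 s, during which the arm holds its last target. There are 200 camera calls.

### The job

Push the lid of the peg box on the worktop's left edge right open, sweep the four wooden clothes pegs across the worktop and over the edge into the box with your fingertips, then push the lid fully shut again. Pick nothing up, let no peg fall on the floor, and leave the reels of thread, the tealight and the soap standing where they are.

Things in the scene. Friction and masses are not known exactly. Their poses are not given: they have to be found in the camera images.
- peg_box_mouth (a point): White sheet-metal peg box, a trough clamped to the worktop's left edge (the straight edge y = +0.22) and hanging outside it; fixed. This point: on the edge, mid-mouth, level with the surface; x along the edge, y outward off the worktop, z up, as the world's. Inside: x -128 to +128 mm, y +5 to +107 mm. No rim rises above the surface on the worktop side; end walls rise 14 mm.
- peg_box_floor (a point): Centre of the peg box's inner floor, 83 mm below the worktop's surface, 56 mm outside the edge.
- peg_box_guide0 (a point): Inner foot of the upright guide at the box's end nearer the robot: 3 mm thick, 14 mm high, reaching from the edge 47 mm in over the worktop, with a flat strap (12 mm wide, 3 mm thick) outside it. The point is at its end on the worktop, 128 mm from mid-mouth in -x.
- peg_box_guide1 (a point): The same for the like guide at the box's other end, 128 mm from mid-mouth in +x.
- lid (a joint): Slide of the peg box's grey flat lid, m: 0 = shut (mouth covered), 0.095 = fully open, pushed outward along +y, the mouth then clear from the edge to 99 mm out. May start up to 30 mm ajar. Needs about 1.5 to 3 N, stays where it is left, stops at both ends. Its top face is 7 mm above the worktop's surface.
- lid_ridge (a point): Middle of the top of the lid's upright finger ridge, moving with the lid: a bar 120 mm long along x, 6 mm thick in y, standing 25 mm above the lid's top face (top 32 mm above the worktop's surface). Lid shut: 15 mm outside the edge; open: 110 mm. Push its worktop-side face outward to open the lid, its far face back to shut it.
- clothes_peg_0_mid (a point): Centre (6 mm up) of one of four like wooden clothes pegs, a light stick 72 mm long (its own y axis) x 14 mm wide (x) x 12 mm high (z), about 12 g, lying flat on the worktop.
- clothes_peg_1_mid (a point): Centre (6 mm up) of one of four like wooden clothes pegs, a light stick 72 mm long (its own y axis) x 14 mm wide (x) x 12 mm high (z), about 12 g, lying flat on the worktop.
- clothes_peg_2_mid (a point): Centre (6 mm up) of one of four like wooden clothes pegs, a light stick 72 mm long (its own y axis) x 14 mm wide (x) x 12 mm high (z), about 12 g, lying flat on the worktop.
- clothes_peg_3_mid (a point): Centre (6 mm up) of one of four like wooden clothes pegs, a light stick 72 mm long (its own y axis) x 14 mm wide (x) x 12 mm high (z), about 12 g, lying flat on the worktop.
- reel_a: Reel of dark red thread standing upright among the pegs, 27 mm across, 34 mm high; origin at the centre of its underside. To be left alone.
- reel_b: Reel of cream thread standing upright among the pegs, 28 mm across, 36 mm high; origin at the centre of its underside. To be left alone.
- candle: Tealight in a metal cup, 38 mm across, 15 mm high, standing behind the reels as seen from the box; origin under its centre. To be left alone.
- soap: Bar of soap, 48 x 75 (along its y) x 20 mm; origin under its centre. To be left alone.
Not all that is in view belongs to the job. Leave any orange or pink look-alike of the part that bears clothes_peg_2_mid alone.

How it is judged (in metres and radians):
On the way, in this order (a step that is already met when the one before it is completed fails the run):
1. the lid is pushed right open (at least 85 mm of its 95 mm) (value of joint lid above 0.085 m), for 0.1 s.
2. all four pegs lie in the box, below the worktop's surface (x of clothes_peg_0_mid in the frame of peg_box_mouth between -0.128 and 0.128 m and y of clothes_peg_0_mid in the frame of peg_box_mouth between 0.002 and 0.11 m and height (world z) of each of clothes_peg_0_mid, clothes_peg_1_mid, clothes_peg_2_mid, clothes_peg_3_mid below -0.008 m and x of clothes_peg_1_mid in the frame of peg_box_mouth between -0.128 and 0.128 m and y of clothes_peg_1_mid in the frame of peg_box_mouth between 0.002 and 0.11 m and x of clothes_peg_2_mid in the frame of peg_box_mouth between -0.128 and 0.128 m and y of clothes_peg_2_mid in the frame of peg_box_mouth between 0.002 and 0.11 m and x of clothes_peg_3_mid in the frame of peg_box_mouth between -0.128 and 0.128 m and y of clothes_peg_3_mid in the frame of peg_box_mouth between 0.002 and 0.11 m), for 0.2 s.
At the end, for the whole second after the job is handed in: All four pegs lie at rest inside the peg box (centres between its walls and at least 8 mm below the worktop's surface), the lid is shut to within 5 mm, and the reels, tealight and soap are upright within 25 mm of where they stood (all of step 2 and value of joint lid below 0.005 m and linear speed of each of clothes_peg_0, clothes_peg_1, clothes_peg_2, clothes_peg_3 below 0.05 m/s and distance of each of reel_a, reel_b, candle, soap from where it was at the start of the episode below 0.025 m and angle between each of reel_a, reel_b, candle, soap's own z axis and vertical below 0.3 rad); the robot touches nothing.
It fails at once if a peg is picked up (its centre more than 45 mm above the worktop) (height (world z) of any of clothes_peg_0_mid, clothes_peg_1_mid, clothes_peg_2_mid, clothes_peg_3_mid above 0.045 m).
It fails at once if a peg falls off the worktop beside the box (height (world z) of any of clothes_peg_0_mid, clothes_peg_1_mid, clothes_peg_2_mid, clothes_peg_3_mid below -0.1 m).
It fails at once if a reel of thread, the tealight or the soap is pushed away (more than 25 mm), tipped over or picked up (distance of any of reel_a, reel_b, candle, soap from where it was at the start of the episode above 0.025 m or angle between any of reel_a, reel_b, candle, soap's own z axis and vertical above 0.3 rad).
It also fails if it takes over 72 s, if anything falls off the work surface, if the arm or the gripper's body presses on something with over 40 N, if the wrist force passes 120 N, or if a joint passes its speed limit or range.

## Working session

There is one attempt and no reset: what is moved stays moved. The work goes in short steps, Python scripts to look and compute and a tool call to move; the robot and the scene stay as the last step left them, time stands still between calls to the robot, and variables do not carry over. Pictures are saved under pics/ and viewed, at most 10 in all, crops included, and the job is handed in when it is done.

Besides the shell and the picture viewer there is one more tool, called after ">>>" as name(argument=value, ...), one argument or row to a line, values as JSON. arm_command: Moves the arm, as the interface text tells. Its arguments: {"type":"object","properties":{"deltas":{"type":"array"}},"required":["deltas"]}

```bash
mkdir -p pics; cat > h.py <<'E'
import numpy as np, cv2
from station import sense, capture, finish_job, tip_reach
def px2w(c,u,v,z):
    "pixel of pinhole cam -> world point on plane z"
    f=c["pixels"].shape[0]/2/np.tan(np.radians(c["fovy"])/2)
    R=cv2.Rodrigues(np.array(c["rvec"],float))[0]; t=np.array(c["tvec"],float).ravel()
    d=R.T@np.array([(u-c["cx"])/f,(v-c["cy"])/f,1]); o=-R.T@t
    return o+d*(z-o[2])/d[2]
E
python3 - <<'E'
from h import *
s=sense(); print(s["tcp_pos"],np.round(s["ee_rot"],3),tip_reach,s["time_s"],s["gripper_width"])
t=capture("top"); d=capture("side")
cv2.imwrite("pics/top.png",cv2.resize(t["pixels"],(800,600),interpolation=cv2.INTER_CUBIC))
cv2.imwrite("pics/side.png",cv2.resize(d["pixels"],(800,600),interpolation=cv2.INTER_CUBIC))
np.save("top.npy",t,allow_pickle=True);np.save("side.npy",d,allow_pickle=True)
E
```

```text
[0.18496718 0.59642827 0.240431  ] [[ 0.955 -0.296 -0.001]
 [-0.296 -0.955 -0.002]
 [ 0.     0.002 -1.   ]] 0.019 0.0 0.9952570120394298
```

View pics/top.png

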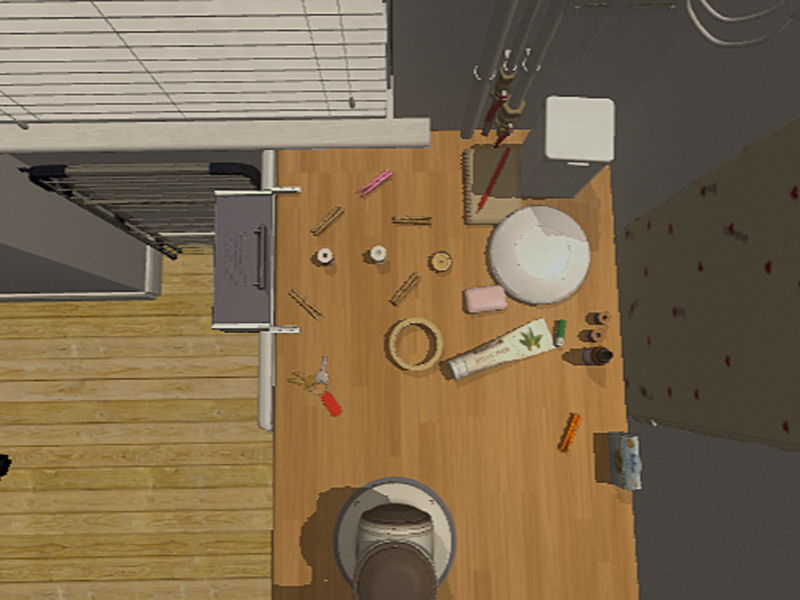

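View pics/side.png

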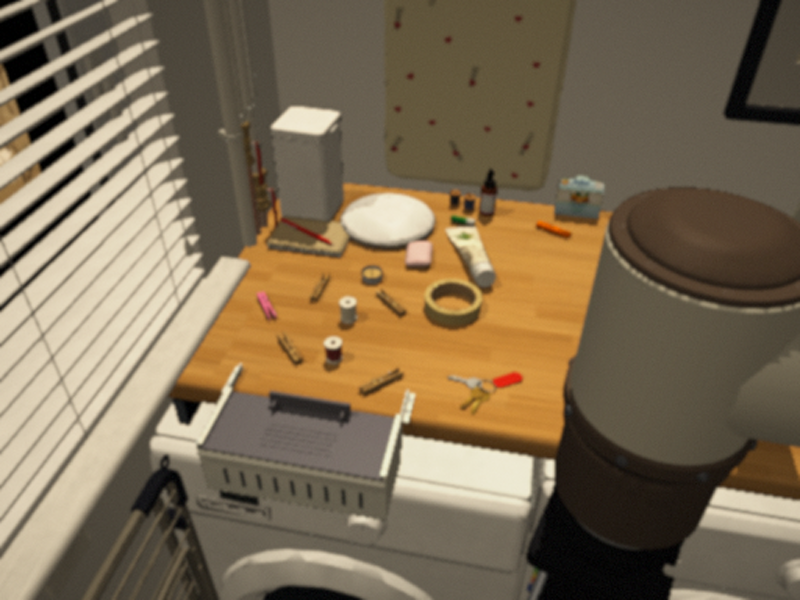

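The top view shows pegs near (327,220), (412,220), (404,289) and (306,304). The reels are at (325,256) and (378,254), the candle at (441,261), the soap at (486,299) and the lid ridge at (262,257). I'll zoom in.

```bash
python3 - <<'E'
from h import *
t=np.load("top.npy",allow_pickle=True).item()
# crop native x 130..330, y 105..255 scale 4
cv2.imwrite("pics/crop.png",cv2.resize(t["pixels"][105:255,130:330],(800,600),interpolation=cv2.INTER_CUBIC))
R=cv2.Rodrigues(np.array(t["rvec"],float))[0];print(-R.T@np.array(t["tvec"]).ravel(),t["fovy"],t["cx"],t["cy"]);print(np.round(R,3))
for n,u,v,z in [("pa",327,220,.012),("pb",412,220,.012),("pc",404,289,.012),("pd",306,304,.012),("ra",325,256,.034),("rb",378,254,.036),("ca",441,261,.015),("soap",486,299,.02),("g0",299,330,.014),("g1",300,190,.014),("ridge",262,257,.032)]:
  print(n,np.round(px2w(t,(u+.5)*.64-.5,(v+.5)*.64-.5,z),3))
E
```

```text
[ 0.29041069 -0.00272542  1.07859609] 54.645629184488406 254.04764162450837 190.54321151471817
[[-0.017 -1.     0.006]
 [-0.991  0.016 -0.131]
 [ 0.131 -0.008 -0.991]]
pa [0.582 0.119 0.012]
pb [ 0.579 -0.042  0.012]
pc [ 0.448 -0.024  0.012]
pd [0.423 0.158 0.012]
ra [0.508 0.12  0.034]
rb [0.51  0.023 0.036]
ca [ 0.499 -0.094  0.015]
soap [ 0.426 -0.174  0.02 ]
g0 [0.375 0.17  0.014]
g1 [0.64  0.17  0.014]
ridge [0.508 0.236 0.032]
```

View pics/crop.png

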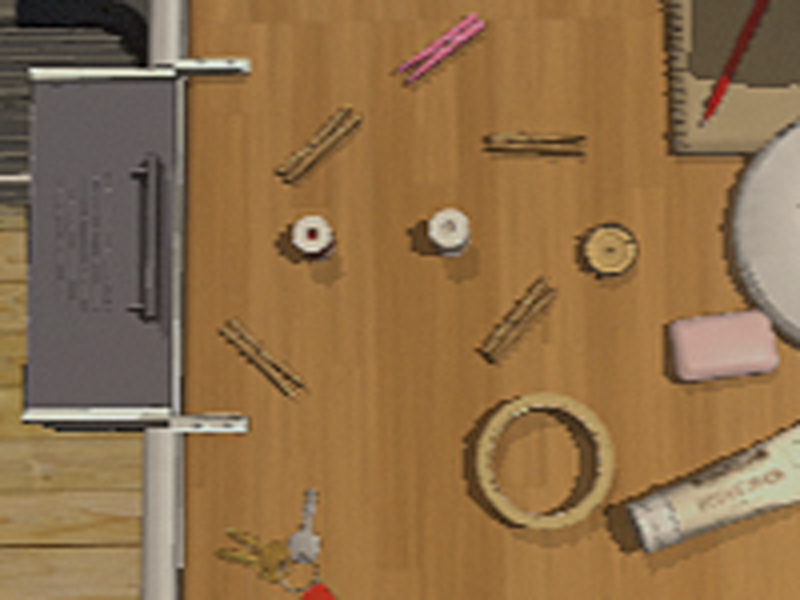

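The crop shows the ridge at (152,238), so the lid is practically shut. The pegs are at about (318,145), (535,144), (515,320) and (262,358). I'll fix their ends in the world and start moving the arm.

```bash
python3 - <<'E'
from h import *
t=np.load("top.npy",allow_pickle=True).item()
for n,u,v,z in [("A1",283,178,.012),("A2",355,114,.012),("B1",485,141,.012),("B2",585,145,.012),("C1",485,357,.012),("C2",548,283,.012),("D1",224,325,.012),("D2",300,393,.012),("edge",186,250,0),("ridge",152,238,.032),("g0",248,423,.014),("g1",250,66,.014),("pink",400,70,.012),("ring",545,395,.02)]:
  print(n,np.round(px2w(t,(u+.5)/4-.5+130,(v+.5)/4-.5+105,z),3))
E
```

```text
A1 [0.557 0.144 0.012]
A2 [0.604 0.091 0.012]
B1 [ 0.582 -0.004  0.012]
B2 [ 0.578 -0.078  0.012]
C1 [ 0.422 -0.002  0.012]
C2 [ 0.475 -0.049  0.012]
D1 [0.448 0.187 0.012]
D2 [0.398 0.132 0.012]
edge [0.506 0.217 0.   ]
ridge [0.509 0.235 0.032]
g0 [0.377 0.169 0.014]
g1 [0.641 0.169 0.014]
pink [0.637 0.058 0.012]
ring [ 0.393 -0.044  0.02 ]
```

>>> arm_command(
  deltas=[
    [0, 0, 0.12, 3.2, 2.1, 0.9, 0.3],
    [0, 0, 0.24, 6.4, 4.2, 1.8, 0.3],
    [0, 0, 0.36, 9.6, 6.3, 2.7, 0.3],
    [0, 0, 0.48, 12.8, 8.5, 3.6, 0.3],
    [0, 0, 0.6, 16.0, 10.6, 4.5, 0.3],
    [0, 0, 0.72, 19.2, 12.7, 5.4, 0.3],
    [0, 0, 0.84, 22.4, 14.8, 6.3, 0.3],
    [0, 0, 0.96, 25.5, 17.0, 7.2, 0.3],
  ],
)

```text
time_s: 0.77
tcp_pos: [0.3791, 0.3573, 0.169]
ee_rot: [[0.3, -0.954, -0.0], [-0.954, -0.3, -0.0], [0.0, 0.0, -1.0]]
wrist_force: [0.8, 0.7, 0.4]
gripper_width: 0.478
gripper_force: 0.0
```

>>> arm_command(
  deltas=[
    [0, 0, 0.1, 3.2, -1.3, 1.2, 0.3],
    [0, 0, 0.2, 6.4, -2.6, 2.4, 0.3],
    [0, 0, 0.305, 9.6, -3.9, 3.6, 0.3],
    [0, 0, 0.305, 12.8, -5.2, 4.8, 0.3],
    [0, 0, 0.305, 16, -6.5, 6.0, 0.3],
    [0, 0, 0.305, 18.8, -7.6, 6.9, 0.3],
    [0, 0, 0.305, 18.8, -7.6, 6.9, 0.3],
  ],
)

```text
time_s: 1.35
tcp_pos: [0.509, 0.1988, 0.0979]
ee_rot: [[-0.001, -1.0, -0.004], [-1.0, 0.001, -0.003], [0.003, 0.004, -1.0]]
wrist_force: [0.1, -0.4, -0.1]
gripper_width: 0.348
gripper_force: 0.0
```

>>> arm_command(
  deltas=[
    [0, 0, 0, 0, 0, 3.2, 0.3],
    [0, 0, 0, 0, 0, 6.0, 0.3],
    [0, 0, 0, -1, 0, 6.3, 0.3],
    [0, 0, 0, -2, 0, 6.3, 0.3],
    [0, 0, 0, -3, 0, 6.3, 0.3],
    [0, 0, 0, -4, 0, 6.3, 0.3],
    [0, 0, 0, -5, 0, 6.3, 0.3],
    [0, 0, 0, -6, 0, 6.3, 0.3],
  ],
)

```text
time_s: 2.02
tcp_pos: [0.508, 0.2649, 0.0388]
ee_rot: [[0.006, -1.0, 0.001], [-1.0, -0.006, 0.001], [-0.001, -0.001, -1.0]]
wrist_force: [0.0, -1.6, 0.5]
gripper_width: 0.345
gripper_force: 1.0
```

>>> arm_command(
  deltas=[
    [0, 0, 0, -1, 0, 0, 0.3],
    [0, 0, 0, -2, 0, 0, 0.3],
    [0, 0, 0, -3, 0, 0, 0.3],
    [0, 0, 0, -4, 0, 0, 0.3],
    [0, 0, 0, -5, 0, 0, 0.3],
    [0, 0, 0, -5.6, 0, 0, 0.3],
    [0, 0, 0, -5.9, 0, 0, 0.3],
    [0, 0, 0, -5.9, 0, 0, 0.3],
  ],
)

```text
time_s: 2.68
tcp_pos: [0.5077, 0.3165, 0.0379]
ee_rot: [[0.004, -1.0, -0.004], [-1.0, -0.004, -0.011], [0.011, 0.004, -1.0]]
wrist_force: [5.6, -18.4, 8.8]
gripper_width: 0.351
gripper_force: 9.5
```

>>> arm_command(
  deltas=[
    [0, 0, 0, 1, 0, -1, 0.3],
    [0, 0, 0, 3, -0.5, -4, 0.3],
    [0, 0, 0, 7, -2, -5, 0.3],
    [0, 0, 0, 11, -3.5, -5, 0.3],
    [0, 0, 0, 15, -5, -5, 0.3],
    [0, 0, 0, 19, -6.5, -5, 0.3],
    [0, 0, 0, 23, -7.2, -5, 0.3],
    [0, 0, 0, 25.3, -7.2, -5, 0.3],
  ],
)

```text
time_s: 3.35
tcp_pos: [0.5825, 0.0674, 0.0878]
ee_rot: [[0.003, -1.0, 0.002], [-1.0, -0.003, 0.001], [-0.001, -0.002, -1.0]]
wrist_force: [0.1, 0.2, -0.8]
gripper_width: 0.354
gripper_force: 0.0
```

>>> arm_command(
  deltas=[
    [0, 0, 0, 0, 0, 2, 0.3],
    [0, 0, 0, 0, 0, 4, 0.3],
    [0, 0, 0, 0, 0, 4, 0.3],
  ],
)

```text
time_s: 3.6
tcp_pos: [0.5789, 0.0688, 0.0443]
ee_rot: [[0.003, -1.0, -0.005], [-1.0, -0.003, -0.001], [0.001, 0.005, -1.0]]
wrist_force: [-0.4, -0.2, -1.8]
gripper_width: 0.348
gripper_force: 0.0
```

```bash
python3 - <<'E'
from h import *
s=sense();print(s["tcp_pos"],s["wrist_force"],s["gripper_width"])
w=capture("wrist");t=capture("top")
a=cv2.resize(t["pixels"][105:255,130:330],(400,300));b=cv2.resize(w["pixels"],(400,300))
cv2.imwrite("pics/p2.png",np.hstack([a,b]))
E
```

```text
[0.57887398 0.06875074 0.04432884] [-0.39607582 -0.19007827 -1.78092365] 0.34819900375438234
```

View pics/p2.png

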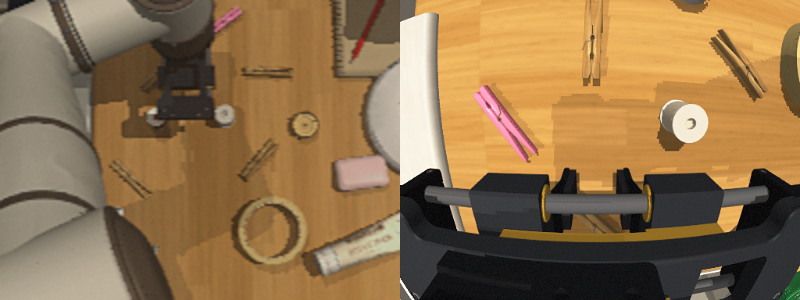

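The wrist view shows the finger pair standing just behind peg A (595,220), with the reel at (685,122) and the pink peg at (505,125) clear of it. I'll lower and sweep.

>>> arm_command(
  deltas=[
    [0, 0, 0, 0.3, 0, 1.2, 0.3],
    [0, 0, 0, 0.3, 0, 2.2, 0.3],
    [0, 0, 0, -0.7, 0, 2.2, 0.3],
    [0, 0, 0, -1.7, 0, 2.2, 0.3],
    [0, 0, 0, -2.7, 0, 2.2, 0.3],
    [0, 0, 0, -3.9, 0, 2.2, 0.3],
    [0, 0, 0, -5.1, 0, 2.2, 0.3],
    [0, 0, 0, -6.3, 0, 2.2, 0.3],
  ],
)

```text
time_s: 4.37
tcp_pos: [0.5806, 0.1344, 0.0261]
ee_rot: [[0.006, -1.0, 0.001], [-1.0, -0.006, 0.0], [-0.0, -0.001, -1.0]]
wrist_force: [-0.0, 0.8, -0.2]
gripper_width: 0.35
gripper_force: 0.1
```

>>> arm_command(
  deltas=[
    [0, 0, 0, -1.2, 0, 0, 0.3],
    [0, 0, 0, -2.4, 0, 0, 0.3],
    [0, 0, 0, -3.6, 0, 0, 0.3],
    [0, 0, 0, -4.8, 0, 0, 0.3],
    [0, 0, 0, -6, 0, 0, 0.3],
    [0, 0, 0, -7.2, 0, 0, 0.3],
    [0, 0, 0, -8.4, 0, 0, 0.3],
    [0, 0, 0, -9.6, 0, 0, 0.3],
  ],
)

```text
time_s: 5.03
tcp_pos: [0.5799, 0.2297, 0.0255]
ee_rot: [[0.005, -1.0, -0.0], [-1.0, -0.005, 0.0], [-0.0, 0.0, -1.0]]
wrist_force: [0.1, -0.1, -0.3]
gripper_width: 0.352
gripper_force: 0.0
```

>>> arm_command(
  deltas=[
    [0, 0, 0, -1.2, 0, 0, 0.3],
    [0, 0, 0, -2, 0, 0, 0.3],
    [0, 0, 0, -2.4, 0, 0, 0.3],
    [0, 0, 0, -2.4, 0, -2, 0.3],
    [0, 0, 0, -2.4, 0, -5, 0.3],
  ],
)

```text
time_s: 5.45
tcp_pos: [0.5775, 0.2515, 0.0725]
ee_rot: [[0.005, -1.0, -0.007], [-1.0, -0.005, -0.005], [0.005, 0.007, -1.0]]
wrist_force: [-0.3, -0.5, -0.7]
gripper_width: 0.349
gripper_force: 0.0
```

```bash
python3 - <<'E'
from h import *
w=capture("wrist");t=capture("side")
a=cv2.resize(t["pixels"],(400,300));b=cv2.resize(w["pixels"],(400,300))
cv2.imwrite("pics/p3.png",np.hstack([a,b]))
E
```

```text
(no output)
```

View pics/p3.png

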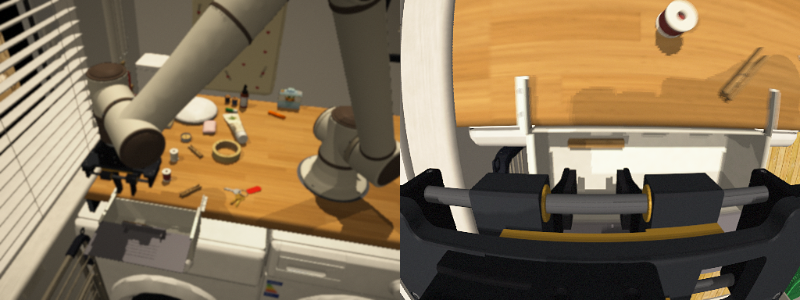

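Peg A lies in the box, at (595,143) in the wrist view. Peg D is next.

>>> arm_command(
  deltas=[
    [0, 0, 0, 2.5, 2.5, -0.5, 0.3],
    [0, 0, 0, 5, 5, -0.5, 0.3],
    [0, 0, 0, 7.5, 7.6, -0.5, 0.3],
    [0, 0, 0, 10, 10.2, -0.5, 0.3],
    [0, 0, 0, 12.5, 12.8, -0.5, 0.3],
    [0, 0, 0, 14.8, 15.1, 0, 0.3],
    [0, 0, 0, 14.8, 15.1, 0, 0.3],
    [0, 0, 0, 14.8, 15.1, 2, 0.3],
  ],
)

```text
time_s: 6.22
tcp_pos: [0.4303, 0.1035, 0.0581]
ee_rot: [[0.005, -1.0, 0.006], [-1.0, -0.005, 0.003], [-0.003, -0.006, -1.0]]
wrist_force: [1.8, 1.4, 0.5]
gripper_width: 0.352
gripper_force: 0.0
```

>>> arm_command(
  deltas=[
    [0, 0, 0, 0, 0, 1.6, 0.3],
    [0, 0, 0, 0, 0, 3.0, 0.3],
    [0, 0, 0, -1, 0, 3.0, 0.3],
    [0, 0, 0, -2, 0, 3.0, 0.3],
    [0, 0, 0, -3, 0, 3.0, 0.3],
    [0, 0, 0, -4, 0, 3.0, 0.3],
    [0, 0, 0, -5, 0, 3.0, 0.3],
    [0, 0, 0, -6, 0, 3.0, 0.3],
  ],
)

```text
time_s: 6.88
tcp_pos: [0.4296, 0.1655, 0.0262]
ee_rot: [[0.006, -1.0, 0.001], [-1.0, -0.006, 0.001], [-0.001, -0.001, -1.0]]
wrist_force: [-0.3, 0.3, -0.1]
gripper_width: 0.351
gripper_force: 0.0
```

>>> arm_command(
  deltas=[
    [0, 0, 0, -1.2, 0, 0, 0.3],
    [0, 0, 0, -2.4, 0, 0, 0.3],
    [0, 0, 0, -3.6, 0, 0, 0.3],
    [0, 0, 0, -4.8, 0, 0, 0.3],
    [0, 0, 0, -6, 0, 0, 0.3],
    [0, 0, 0, -7.2, 0, 0, 0.3],
    [0, 0, 0, -8, 0, 0, 0.3],
    [0, 0, 0, -8.6, 0, 0, 0.3],
  ],
)

```text
time_s: 7.55
tcp_pos: [0.4289, 0.251, 0.0255]
ee_rot: [[0.006, -1.0, 0.0], [-1.0, -0.006, 0.0], [-0.0, -0.0, -1.0]]
wrist_force: [-0.1, -0.7, -0.4]
gripper_width: 0.35
gripper_force: 0.0
```

>>> arm_command(
  deltas=[
    [0, 0, 0, 0, 0, -2, 0.3],
    [0, 0, 0, 0, 0, -5, 0.3],
    [0, 0, 0, 0, 0, -8, 0.3],
    [0, 0, 0, 0, 0, -8, 0.3],
  ],
)

```text
time_s: 7.88
tcp_pos: [0.4315, 0.2524, 0.1109]
ee_rot: [[0.006, -1.0, 0.008], [-1.0, -0.006, 0.007], [-0.007, -0.008, -1.0]]
wrist_force: [0.8, 0.3, -0.4]
gripper_width: 0.352
gripper_force: 0.0
```

```bash
python3 - <<'E'
from h import *
w=capture("wrist");t=capture("side")
a=cv2.resize(t["pixels"],(400,300));b=cv2.resize(w["pixels"],(400,300))
cv2.imwrite("pics/p4.png",np.hstack([a,b]))
E
```

```text
(no output)
```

View pics/p4.png

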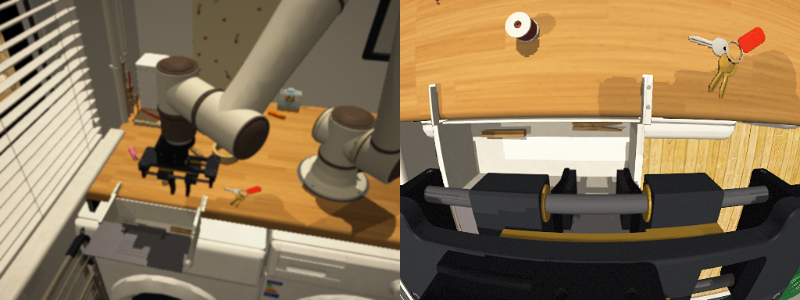

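Two pegs are in the box, at (503,132) and (597,126) in the wrist view. Peg C is next, using a narrower finger pair to stay clear of the candle.

>>> arm_command(
  deltas=[
    [0, 0, 0, 4, 0, 0, 0.5],
    [0, 0, 0, 8, -0.2, 0, 0.5],
    [0, 0, 0, 12, -0.4, 0, 0.5],
    [0, 0, 0, 16, -0.6, 0, 0.5],
    [0, 0, 0, 20, -0.8, 1, 0.5],
    [0, 0, 0, 24, -1, 1.5, 0.5],
    [0, 0, 0, 28, -1.2, 2, 0.5],
    [0, 0, 0, 32, -1.2, 3, 0.5],
  ],
)

```text
time_s: 8.65
tcp_pos: [0.442, -0.0721, 0.0748]
ee_rot: [[0.005, -1.0, -0.001], [-1.0, -0.005, -0.0], [0.0, 0.001, -1.0]]
wrist_force: [1.0, 0.1, 0.2]
gripper_width: 0.248
gripper_force: 0.0
```

>>> arm_command(
  deltas=[
    [0, 0, 0, 0.8, 0, 1, 0.5],
    [0, 0, 0, 0.8, 0, 3, 0.5],
    [0, 0, 0, 0.8, 0, 4, 0.5],
    [0, 0, 0, 0.8, 0, 4, 0.5],
  ],
)

```text
time_s: 8.98
tcp_pos: [0.4394, -0.0792, 0.0324]
ee_rot: [[0.003, -1.0, -0.008], [-1.0, -0.003, -0.001], [0.001, 0.008, -1.0]]
wrist_force: [-0.3, 0.3, 0.1]
gripper_width: 0.252
gripper_force: 0.0
```

```bash
python3 - <<'E'
from h import *
s=sense();print(s["tcp_pos"],s["gripper_width"])
w=capture("wrist");t=capture("top")
a=cv2.resize(t["pixels"][105:255,130:330],(400,300));b=cv2.resize(w["pixels"],(400,300))
cv2.imwrite("pics/p5.png",np.hstack([a,b]))
E
```

```text
[ 0.43943119 -0.0791975   0.03244606] 0.2517393427408131
```

View pics/p5.png

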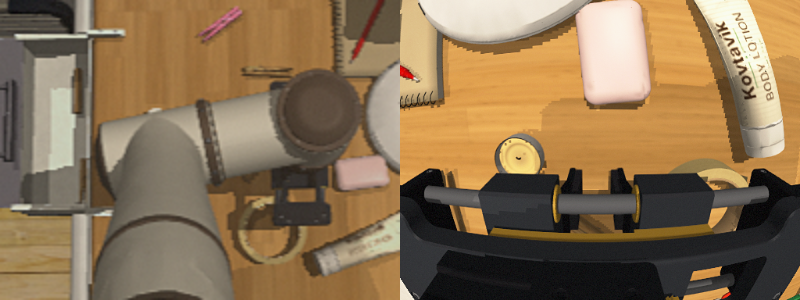

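The wrist view shows the candle (520,157) clear to the left of the fingers and the soap (612,55) far off. I'll sweep peg C.

>>> arm_command(
  deltas=[
    [0, 0, 0, 0, -0.3, 1.0, 0.5],
    [0, 0, 0, -1, -0.4, 1.0, 0.5],
    [0, 0, 0, -2, -0.4, 1.0, 0.5],
    [0, 0, 0, -3, -0.4, 1.0, 0.5],
    [0, 0, 0, -4, -0.4, 1.0, 0.5],
    [0, 0, 0, -5, -0.4, 1.0, 0.5],
    [0, 0, 0, -6, -0.4, 1.0, 0.5],
    [0, 0, 0, -7, -0.4, 1.0, 0.5],
  ],
)

```text
time_s: 9.75
tcp_pos: [0.4462, -0.0068, 0.0258]
ee_rot: [[0.006, -1.0, 0.001], [-1.0, -0.006, 0.0], [-0.0, -0.001, -1.0]]
wrist_force: [0.6, -0.5, -0.2]
gripper_width: 0.251
gripper_force: 0.1
```

>>> arm_command(
  deltas=[
    [0, 0, 0, -1.2, 0, 0, 0.5],
    [0, 0, 0, -2.4, 0, 0, 0.5],
    [0, 0, 0, -3.6, 0, 0, 0.5],
    [0, 0, 0, -4.8, 0, 0, 0.5],
    [0, 0, 0, -6, 0, 0, 0.5],
    [0, 0, 0, -7, 0, 0, 0.5],
    [0, 0, 0, -7.6, 0, 0, 0.5],
    [0, 0, 0, -7.6, 0, 0, 0.5],
  ],
)

```text
time_s: 10.42
tcp_pos: [0.4459, 0.0691, 0.0256]
ee_rot: [[0.007, -1.0, 0.001], [-1.0, -0.007, 0.0], [-0.0, -0.001, -1.0]]
wrist_force: [-0.1, -0.3, -0.4]
gripper_width: 0.25
gripper_force: 0.0
```

```bash
python3 - <<'E'
from h import *
s=sense();print(s["tcp_pos"],s["gripper_width"])
w=capture("side");t=capture("top")
a=cv2.resize(t["pixels"][105:255,130:330],(400,300));b=cv2.resize(w["pixels"][150:300,80:280],(400,300))
cv2.imwrite("pics/p6.png",np.hstack([a,b]))
E
```

```text
[0.44594294 0.0691278  0.02564756] 0.2500489501723844
```

View pics/p6.png

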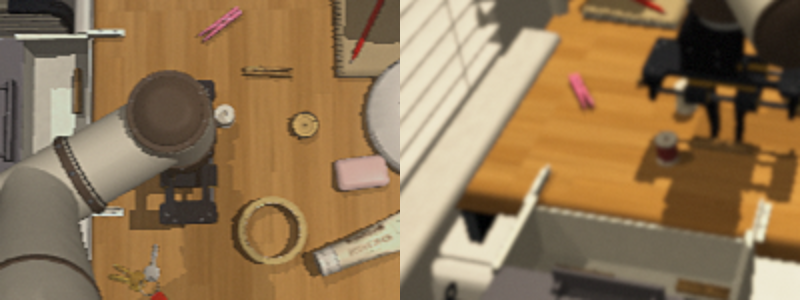

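The top view shows both reels in place and peg C gone from its spot, so it is being pushed ahead of the fingers. I'll continue over the edge.

>>> arm_command(
  deltas=[
    [0, 0, 0, -1, 0, 0, 0.5],
    [0, 0, 0, -2.2, 0, 0, 0.5],
    [0, 0, 0, -3.4, 0, 0, 0.5],
    [0, 0, 0, -4.6, 0, 0, 0.5],
    [0, 0, 0, -5.8, 0, 0, 0.5],
    [0, 0, 0, -7, 0, 0, 0.5],
    [0, 0, 0, -8.2, 0, 0, 0.5],
    [0, 0, 0, -9.4, 0, 0, 0.5],
  ],
)

```text
time_s: 11.18
tcp_pos: [0.4452, 0.1633, 0.0255]
ee_rot: [[0.005, -1.0, 0.0], [-1.0, -0.005, 0.0], [-0.0, -0.0, -1.0]]
wrist_force: [0.3, 0.9, 0.5]
gripper_width: 0.251
gripper_force: 0.1
```

>>> arm_command(
  deltas=[
    [0, 0, 0, -1.2, 0, 0, 0.5],
    [0, 0, 0, -2.4, 0, 0, 0.5],
    [0, 0, 0, -3.6, 0, 0, 0.5],
    [0, 0, 0, -4.8, 0, 0, 0.5],
    [0, 0, 0, -6, 0, 0, 0.5],
    [0, 0, 0, -7.2, 0, 0, 0.5],
    [0, 0, 0, -8.4, 0, 0, 0.5],
    [0, 0, 0, -8.8, 0, 0, 0.5],
  ],
)

```text
time_s: 11.85
tcp_pos: [0.4453, 0.252, 0.0257]
ee_rot: [[0.006, -1.0, 0.001], [-1.0, -0.006, 0.001], [-0.001, -0.001, -1.0]]
wrist_force: [0.7, 0.5, 0.3]
gripper_width: 0.25
gripper_force: 0.0
```

>>> arm_command(
  deltas=[
    [0, 0, 0, 0, 0, -2, 1],
    [0, 0, 0, 0, 0, -5, 1],
    [0, 0, 0, 0, 0, -8, 1],
    [0, 0, 0, 0, 0, -8, 1],
  ],
)

```text
time_s: 12.18
tcp_pos: [0.4477, 0.2524, 0.111]
ee_rot: [[0.007, -1.0, 0.009], [-1.0, -0.007, 0.007], [-0.007, -0.009, -1.0]]
wrist_force: [0.7, -0.1, 0.2]
gripper_width: 0.05
gripper_force: 0.0
```

```bash
python3 - <<'E'
from h import *
w=capture("wrist");t=capture("side")
a=cv2.resize(t["pixels"][150:300,80:280],(400,300));b=cv2.resize(w["pixels"],(400,300))
cv2.imwrite("pics/p7.png",np.hstack([a,b]))
E
```

```text
(no output)
```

View pics/p7.png

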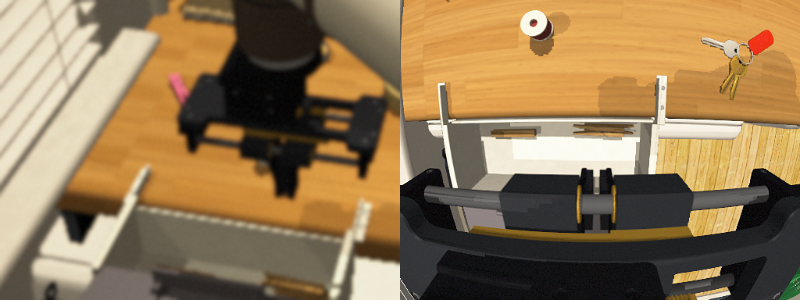

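Three pegs are in the box, two of them stacked at (605,130) in the wrist view. For peg B, I'll push its end with closed fingers.

>>> arm_command(
  deltas=[
    [0, 0, 0, 3.9, -1.5, 0, 1],
    [0, 0, 0, 7.8, -3, 0, 1],
    [0, 0, 0, 11.7, -4.5, 0, 1],
    [0, 0, 0, 15.5, -6, 0, 1],
    [0, 0, 0, 19.3, -7.5, 0, 1],
    [0, 0, 0, 23.1, -9, 0, 1],
    [0, 0, 0, 26.9, -10.5, 0, 1],
    [0, 0, 0, 30.5, -12, 0, 1],
  ],
)

```text
time_s: 12.95
tcp_pos: [0.5656, -0.0569, 0.1039]
ee_rot: [[0.004, -1.0, -0.003], [-1.0, -0.004, -0.0], [0.0, 0.003, -1.0]]
wrist_force: [0.5, 1.1, 1.0]
gripper_width: 0.005
gripper_force: 0.0
```

>>> arm_command(
  deltas=[
    [0, 0, 0, 3, -0.8, 0, 1],
    [0, 0, 0, 5.0, -1.2, 1, 1],
    [0, 0, 0, 5.0, -1.2, 3, 1],
    [0, 0, 0, 5.0, -1.2, 5, 1],
    [0, 0, 0, 5.0, -1.2, 7, 1],
    [0, 0, 0, 5.0, -1.2, 8, 1],
    [0, 0, 0, 5.0, -1.2, 8, 1],
  ],
)

```text
time_s: 13.53
tcp_pos: [0.5758, -0.1047, 0.0218]
ee_rot: [[0.004, -1.0, -0.008], [-1.0, -0.004, -0.0], [0.0, 0.008, -1.0]]
wrist_force: [-0.2, -0.4, -1.0]
gripper_width: 0.005
gripper_force: 0.0
```

```bash
python3 - <<'E'
from h import *
s=sense();print(s["tcp_pos"],s["gripper_width"])
t=capture("top");w=capture("side")
a=cv2.resize(t["pixels"][105:255,130:330],(400,300));b=cv2.resize(w["pixels"][130:280,80:280],(400,300))
cv2.imwrite("pics/p8.png",np.hstack([a,b]))
E
```

```text
[ 0.57583681 -0.104711    0.02184308] 0.005041268332263294
```

View pics/p8.png

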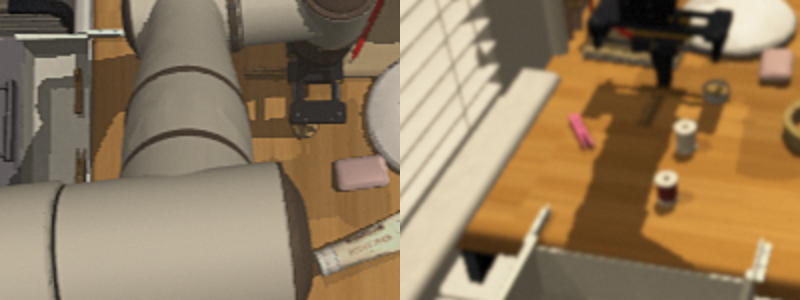

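The side view shows the closed fingers (663,75) standing behind peg B (655,108), lined up with it. I'll push gently and then check numerically.

>>> arm_command(
  deltas=[
    [0, 0, 0, -0.5, -0.3, 0, 1],
    [0, 0, 0, -1.2, -0.3, 0, 1],
    [0, 0, 0, -2, -0.3, 0, 1],
    [0, 0, 0, -3, -0.3, 0, 1],
    [0, 0, 0, -4, -0.3, 0, 1],
    [0, 0, 0, -5, -0.3, 0, 1],
    [0, 0, 0, -6, -0.3, 0, 1],
    [0, 0, 0, -7, -0.3, 0, 1],
  ],
)

```text
time_s: 14.3
tcp_pos: [0.5812, -0.0331, 0.0257]
ee_rot: [[0.006, -1.0, 0.0], [-1.0, -0.006, 0.0], [-0.0, -0.0, -1.0]]
wrist_force: [0.3, -0.6, 0.6]
gripper_width: 0.004
gripper_force: 0.1
```

>>> arm_command(
  deltas=[
    [0, 0, 0, -1, 0, 0, 1],
    [0, 0, 0, -2, 0, 0, 1],
    [0, 0, 0, -3, 0, 0, 1],
    [0, 0, 0, -4, 0, 0, 1],
    [0, 0, 0, -5, 0, 0, 1],
    [0, 0, 0, -5.5, 0, 0, 1],
    [0, 0, 0, -5.8, 0, 0, 1],
    [0, 0, 0, -5.8, 0, 0, 1],
  ],
)

```text
time_s: 14.97
tcp_pos: [0.581, 0.0242, 0.0255]
ee_rot: [[0.006, -1.0, 0.0], [-1.0, -0.006, 0.0], [-0.0, -0.0, -1.0]]
wrist_force: [0.1, -0.5, 0.5]
gripper_width: 0.01
gripper_force: 0.0
```

```bash
cat >> h.py <<'E'
def w2px(c,p):
    f=c["pixels"].shape[0]/2/np.tan(np.radians(c["fovy"])/2)
    K=np.array([[f,0,c["cx"]],[0,f,c["cy"]],[0,0,1]])
    return cv2.projectPoints(np.array([p],float),np.array(c["rvec"],float),np.array(c["tvec"],float),K,None)[0].ravel()
def bev(c,xs,ys,z):
    "resample a pinhole view onto world grid at height z"
    m=np.array([[w2px(c,(x,y,z)) for y in ys] for x in xs],np.float32)
    return cv2.remap(c["pixels"],m[...,0],m[...,1],cv2.INTER_LINEAR)
E
python3 - <<'E'
from h import *
s=sense();p=s["tcp_pos"];print(p)
d=capture("side")
xs=np.arange(.535,.63,.004)
ys=p[1]+.0095+np.array([.01,.02,.03,.036,.045,.055,.065,.08])
b=bev(d,xs,ys,.012).astype(int)
print(np.round(xs*1000).astype(int))
for j,y in enumerate(ys): print(round(y,3),b[:,j].sum(1)//3)
E
```

```text
[0.58099217 0.02416533 0.02553791]
[535 539 543 547 551 555 559 563 567 571 575 579 583 587 591 595 599 603
 607 611 615 619 623 627]
0.044 [ 96 100  88  64  55  58  60  63  51  41  39  39  42  45  53  59  61  60
  64  88 103 110 120 120]
0.054 [82 78 66 51 46 46 46 47 46 43 42 47 46 55 60 60 60 55 53 62 75 79 72 71]
0.064 [102  96  90  70  60  60  60  56  47  41  44  48  53  61  62  63  61  60
  65  85  95  83  71  63]
0.07 [75 73 70 65 61 60 60 57 45 40 42 48 55 61 61 61 61 60 62 65 66 62 60 60]
0.079 [117 115 106  83  63  60  61  58  51  41  40  47  55  57  62  60  61  60
  61  61  62  62  63  63]
0.089 [136 126 116  85  62  61  62  61  58  48  41  46  56  61  61  61  63  62
  60  62  63  63  63  62]
0.099 [148 131 118  85  67  66  67  66  64  54  45  44  54  58  60  66  65  66
  66  67  65  66  67  65]
0.114 [73 75 71 67 66 66 65 66 66 60 50 45 48 51 54 61 65 66 67 67 66 67 66 67]
```

Peg B is staying in line at x≈0.575–0.58. I'll continue over the edge.

>>> arm_command(
  deltas=[
    [0, 0, 0, -1, 0, 0, 1],
    [0, 0, 0, -2, 0, 0, 1],
    [0, 0, 0, -3, 0, 0, 1],
    [0, 0, 0, -4, 0, 0, 1],
    [0, 0, 0, -5, 0, 0, 1],
    [0, 0, 0, -6, 0, 0, 1],
    [0, 0, 0, -6.5, 0, 0, 1],
    [0, 0, 0, -6.5, 0, 0, 1],
  ],
)

```text
time_s: 15.68
tcp_pos: [0.5808, 0.09, 0.0256]
ee_rot: [[0.007, -1.0, 0.0], [-1.0, -0.007, 0.0], [-0.0, -0.0, -1.0]]
wrist_force: [0.5, -0.1, 0.1]
gripper_width: 0.003
gripper_force: 0.0
```

```bash
python3 - <<'E'
from h import *
s=sense();p=s["tcp_pos"];print(p)
d=capture("side")
xs=np.arange(.535,.63,.004)
ys=p[1]+.0095+np.array([.01,.02,.03,.036,.045,.055,.065,.08])
b=bev(d,xs,ys,.012).astype(int)
print(np.round(xs*1000).astype(int))
for j,y in enumerate(ys): print(round(y,3),b[:,j].sum(1)//3)
E
```

```text
[0.58075512 0.09002004 0.02557296]
[535 539 543 547 551 555 559 563 567 571 575 579 583 587 591 595 599 603
 607 611 615 619 623 627]
0.11 [105 105  86  60  54  49  47  51  47  40  51  51  39  43  52  58  55  56
  63  88 102 110 120 126]
0.12 [85 79 64 50 44 44 45 47 46 42 44 46 45 54 60 57 55 52 55 68 75 71 71 81]
0.13 [98 86 76 65 59 60 58 56 47 41 42 48 53 59 61 60 60 60 71 87 93 95 91 94]
0.136 [68 63 60 59 60 59 59 56 46 40 41 49 54 58 60 60 60 60 61 63 64 65 66 67]
0.145 [120 116 105  82  60  59  61  59  48  41  40  46  51  56  58  60  60  61
  62  62  62  59  60  63]
0.155 [137 134 127  90  67  66  65  66  59  49  42  46  57  61  58  61  66  66
  66  66  67  65  66  67]
0.165 [133 132 117  80  64  65  66  67  64  55  43  43  53  58  61  65  66  65
  66  65  65  65  66  63]
0.18 [70 67 65 66 66 67 67 66 66 61 54 48 52 52 56 63 65 67 67 67 69 67 67 66]
```

>>> arm_command(
  deltas=[
    [0, 0, 0, -1, 0, 0, 1],
    [0, 0, 0, -2, 0, 0, 1],
    [0, 0, 0, -3, 0, 0, 1],
    [0, 0, 0, -4, 0, 0, 1],
    [0, 0, 0, -5, 0, 0, 1],
    [0, 0, 0, -6, 0, 0, 1],
    [0, 0, 0, -7, 0, 0, 1],
    [0, 0, 0, -8, 0, 0, 1],
  ],
)

```text
time_s: 16.4
tcp_pos: [0.5802, 0.1696, 0.0255]
ee_rot: [[0.005, -1.0, -0.0], [-1.0, -0.005, -0.0], [0.0, 0.0, -1.0]]
wrist_force: [1.1, 0.2, -0.5]
gripper_width: 0.008
gripper_force: 0.1
```

>>> arm_command(
  deltas=[
    [0, 0, 0, -1, 0, 0, 1],
    [0, 0, 0, -2, 0, 0, 1],
    [0, 0, 0, -3, 0, 0, 1],
    [0, 0, 0, -4, 0, 0, 1],
    [0, 0, 0, -5, 0, 0, 1],
    [0, 0, 0, -6, 0, 0, 1],
    [0, 0, 0, -7.5, 0, 0, 1],
    [0, 0, 0, -8.2, 0, 0, 1],
  ],
)

```text
time_s: 17.07
tcp_pos: [0.5801, 0.2526, 0.0257]
ee_rot: [[0.006, -1.0, 0.001], [-1.0, -0.006, 0.001], [-0.001, -0.001, -1.0]]
wrist_force: [-0.0, 0.5, 0.6]
gripper_width: 0.005
gripper_force: 0.0
```

>>> arm_command(
  deltas=[
    [0, 0, 0, 0, 0, -3, 1],
    [0, 0, 0, 0, 0, -6, 1],
    [0, 0, 0, 0, 0, -8.6, 1],
    [0, 0, 0, -3, 0, -8.6, 1],
    [0, 0, 0, -6, 2, -8.6, 1],
    [0, 0, 0, -9, 4, -8.6, 1],
    [0, 0, 0, -12, 7, -8.6, 1],
  ],
)

```text
time_s: 17.65
tcp_pos: [0.5101, 0.3712, 0.1117]
ee_rot: [[0.003, -1.0, 0.001], [-1.0, -0.003, 0.001], [-0.001, -0.001, -1.0]]
wrist_force: [0.3, 1.1, -0.9]
gripper_width: 0.011
gripper_force: 0.0
```

```bash
python3 - <<'E'
from h import *
s=sense();print(s["tcp_pos"],s["wrist_force"])
t0=np.load("top.npy",allow_pickle=True).item();t=capture("top");d0=np.load("side.npy",allow_pickle=True).item();d=capture("side")
xs=np.arange(.36,.68,.01);ys=np.arange(-.14,.36,.01)
for a,b in((t0,t),(d0,d)):
  A=bev(a,xs,ys,.0).astype(int);B=bev(b,xs,ys,.0).astype(int)
  D=np.abs(A-B).max(2)
  print("rows x .67->.36, cols y .35->-.14")
  for r in D[::-1,::-1]: print("".join("#" if v>90 else "+" if v>40 else "." for v in r))
E
```

```text
[0.51011512 0.37124661 0.1116913 ] [ 0.29936112  1.11751912 -0.87279684]
rows x .67->.36, cols y .35->-.14
..................................................
..................................................
..................................................
..................................................
..................................................
...+..............................................
+.................................................
........+++..............+........................
.....++++++...............+.......................
.+...+++++++......................................
.....+++++.++.......................+++++.........
.....+++++........................................
.....++###+.......................................
.....++####.......................................
.....++####.......................................
++...++####.......................................
++...+++###.......................................
++...++####+......................................
++...+++###+......................................
++...++####+............
[... 1706 characters left out ...]
.+########++++++############+++++++++
..+++...+##...+##############++##########+++++++++
..+++..####...+################++#########++++++++
..++.++....+#+.##################++######+++++++++
.....++.......###+#################+#####+##++++++
....+++.....++###++#################+####+######++
....+++.....+++###++################.+##+########.
....+++......+.####++#################+##########+
....++.......+..####+++###############++#########.
....++......++...####+################++##########
..................+##################......+######
.....................###############...........+##
........................##########+...............
..................................................
```

The top-view comparison shows the worktop clear of pegs, with nothing newly displaced. I'll shut the lid.

>>> arm_command(
  deltas=[
    [0, 0, 0, 0, 0, 3, 1],
    [0, 0, 0, 0, 0, 6, 1],
    [0, 0, 0, 0, 0, 7.6, 1],
    [0, 0, 0, 1, 0, 7.6, 1],
    [0, 0, 0, 2, 0, 7.6, 1],
    [0, 0, 0, 3, 0, 7.6, 1],
    [0, 0, 0, 4, 0, 7.6, 1],
    [0, 0, 0, 5, 0, 7.6, 1],
  ],
)

```text
time_s: 18.42
tcp_pos: [0.5109, 0.3193, 0.0372]
ee_rot: [[0.005, -1.0, 0.003], [-1.0, -0.005, 0.003], [-0.003, -0.003, -1.0]]
wrist_force: [0.6, 2.5, 0.5]
gripper_width: 0.005
gripper_force: 1.0
```

>>> arm_command(
  deltas=[
    [0, 0, 0, 1, 0, 0, 1],
    [0, 0, 0, 2, 0, 0, 1],
    [0, 0, 0, 3, 0, 0, 1],
    [0, 0, 0, 4, 0, 0, 1],
    [0, 0, 0, 5, 0, 0, 1],
    [0, 0, 0, 6, 0, 0, 1],
    [0, 0, 0, 6.5, 0, 0, 1],
    [0, 0, 0, 6.5, 0, 0, 1],
  ],
)

```text
time_s: 19.08
tcp_pos: [0.5097, 0.2527, 0.0352]
ee_rot: [[0.003, -1.0, -0.002], [-1.0, -0.003, -0.002], [0.002, 0.002, -1.0]]
wrist_force: [-0.8, 0.2, 0.4]
gripper_width: 0.008
gripper_force: 0.0
```

>>> arm_command(
  deltas=[
    [0, 0, 0, 0.3, 0, 0, 1],
    [0, 0, 0, 0.6, 0, 0, 1],
    [0, 0, 0, 0.8, 0, 0, 1],
    [0, 0, 0, 0.8, 0, 0, 1],
  ],
)

```text
time_s: 19.42
tcp_pos: [0.5099, 0.2489, 0.0352]
ee_rot: [[0.005, -1.0, 0.001], [-1.0, -0.005, 0.004], [-0.004, -0.001, -1.0]]
wrist_force: [-4.1, 8.5, -2.2]
gripper_width: 0.003
gripper_force: 4.3
```

>>> arm_command(
  deltas=[
    [0, 0, 0, 0.3, 0, 0, 1],
    [0, 0, 0, 0.5, 0, 0, 1],
    [0, 0, 0, 0.5, 0, 0, 1],
  ],
)

```text
time_s: 19.67
tcp_pos: [0.5101, 0.2484, 0.0354]
ee_rot: [[0.005, -1.0, 0.004], [-1.0, -0.005, 0.011], [-0.011, -0.004, -1.0]]
wrist_force: [-10.9, 22.3, -3.3]
gripper_width: 0.009
gripper_force: 11.2
```

>>> arm_command(
  deltas=[
    [0, 0, 0, -1, 0, 0, 1],
    [0, 0, 0, -3, 0, 0, 1],
    [0, 0, 0, -4, 0, -3, 1],
    [0, 0, 0, -6, 0, -7, 1],
    [0, 0, 0, -10, 2, -10, 1],
    [0, 0, 0, -13, 4, -12, 1],
    [0, 0, 0, -16, 7, -12, 1],
    [0, 0, 0, -16, 7, -12, 1],
  ],
)

```text
time_s: 20.33
tcp_pos: [0.4377, 0.4049, 0.1575]
ee_rot: [[0.009, -1.0, 0.002], [-1.0, -0.009, 0.003], [-0.003, -0.002, -1.0]]
wrist_force: [0.3, 0.2, -0.1]
gripper_width: 0.006
gripper_force: 0.0
```

```bash
python3 - <<'E'
from h import *
s=sense();print(s["tcp_pos"],s["wrist_force"])
t0=np.load("top.npy",allow_pickle=True).item();t=capture("top")
xs=np.arange(.36,.68,.01);ys=np.arange(-.14,.36,.01)
D=np.abs(bev(t0,xs,ys,.0).astype(int)-bev(t,xs,ys,.0)).max(2)
for r in D[::-1,::-1]: print("".join("#" if v>90 else "+" if v>40 else "." for v in r))
# ridge profile along y, mean over mid x
yy=np.arange(.215,.26,.002);xx=np.arange(.535,.56,.004)
for c in(t0,t): print(bev(c,xx,yy,.032).mean((0,2)).astype(int))
E
```

```text
[0.43767974 0.40491268 0.15749059] [ 0.33359419  0.24524979 -0.10768815]
..................................................
..................................................
..................................................
..................................................
..................................................
..................................................
..................................................
.........................+........................
..........................+.......................
..................................................
....................................++.+..........
..................................................
..................................................
..................................................
..................................................
..................................................
..................................................
..................................................
..................................................
..................................................
..................................................
..................................................
..................................................
.....................................++...........
..................................................
..................................................
....................+...............+.............
.....................+............................
..................................................
..................................................
..................................................
..................................................
..................................................
[110 117 108  99  95  86  74  61  49  63  87  85  67  52  53  68  80  88
  91  93  94  94  93]
[110 116 108  98  95  85  73  60  49  64  88  84  66  52  52  68  80  88
  90  93  95  95  94]
```

```bash
python3 -c "
from h import *
print(finish_job())"
```

```text
the job is handed in; nothing more can be done
None
```

I opened the lid, swept all four pegs into the box, pushed the lid shut against its stop and handed the job in at about 20 s. I saw three pegs in the box and infer the fourth from the cleared worktop. The reels, tealight and soap show no movement in the top view, but the hand-in gave no verdict.

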